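# Recharge the shoe-drying cartridges

## Robot

A 6-joint arm with a two-finger parallel gripper is mounted at the origin on the work surface. World frame = base frame: x ahead of the robot, y to its left, z up, the work surface at z = 0. Lengths are in mm, angles in degrees, forces in N, time in s.
With the tool pointing down it reaches from about 300 to 850 mm from the base axis. Payload 4.2 kg.
Tool frame: the origin (TCP) lies midway between the tips of the shut fingers; the grasp point (between the pads) lies 19 mm behind it; z points along the fingers, y is the line along which they close (so a half turn about z gives the same grasp; the last joint's range is limited). The gripper opens to 91 mm and grips with 3 to 60 N. Pads are 32 mm wide; open, the fingers measure 118 mm over their backs; the gripper's body (76 mm by 178 mm) begins 60 mm behind the grasp point.
Start: joints at [67.323, 18.312, 89.639, -0, 72.044, -1.146], TCP at [211.038, 534.889, 213.976] pointing down, gripper open.
Joint ranges: [-177.97, 177.97], [-48.28, 115.42], [12.27, 149.76], [-77.06, 257.06], [2.81, 150.46], [-146.56, 146.56]. Speed limits (degrees/s): [147.25, 147.25, 180, 180, 180, 180].

## Interface

Orientations are given as [roll, pitch, yaw] about the fixed x, y, z axes, in that order (R = Rz(yaw) Ry(pitch) Rx(roll)).
In Python, from workcell import state, grab_frame, camera_model, workorder gives the robot as it stands.
- The arm moves only by the tool carry_out, never from a script. Its argument "commands" is a list of rows, each a list of 7 numbers: the turn, a rotation vector about the tool's x, y, z in degrees, then the shift along the tool's x, y, z in mm, then the opening, from -1 (shut) to 1 (fully open). In form: [[ax, ay, az, dx, dy, dz, hand], ...]. A call has 1 to 20 rows; each row is the pose to reach, as a shift and turn from the pose commanded when the call began, along the tool's axes at that moment; what a row does not reach only later rows make up. A row lasts 1/10 s, in which the tool goes at most 50 mm and 8.59 degrees, less where a joint would pass 70% of its speed; a pose out of reach is approached as far as the arm can. A call with a gripper value outside its range is refused whole. The fingers move at their own pace and stop on an object; "force" is the grip in N (left out, the last holds). Time passes only in rows, so rows that repeat a pose let the fingers close. It gives the time, the measured TCP pose, the force, the opening and the grip force at its end, in the units of the state.
- state(): the state, without advancing time (a new reading comes with each control period).
- grab_frame(name): name is "scene" or "top" or "wrist"; returns the picture (480x640x3 uint8, red, green, blue); there is no depth.
- camera_model(name): a dict with "fx", "fy", "cx", "cy" (pixels), "dist" ([k1, k2, p1, p2, k3] as OpenCV has them; the pictures are not rectified), "origin" and "rotation" of the camera in the world; the wrist camera has in their place "mount" (4x4, takes a point from camera to tool coordinates, whose origin is the TCP and whose axes are the flange's). Camera axes: x right, y up, looking along -z (the intrinsics and any distortion apply to the point x, -y, -z); pixel columns grow to the right and rows downward; lengths in mm; the calibration is good to about 2 mm. A picture is of the moment at which its call begins: read the wrist's pose just before it. camera_model takes no time and is no camera call.
- workorder.job_done(): hands the job in; it is judged then, once.
The state is a dict: "time_s": time; "qpos": joint angles; "qvel": joint speeds; "effort": joint torques, N m; "ee_pos": TCP position; "ee_rot": TCP orientation; "force": force on the tool from outside, world axes, zero at the start; "torque": the same for the moment, N m; "gripper_width": finger opening in mm; "gripper_force": force on a finger pad.
Only numpy, scipy, OpenCV 4.12 (cv2) and the standard library are available. Lean on these libraries where they do the work, as an engineer would, in place of code of your own. Each camera call takes 0.05 s, during which the arm holds its last target. There are 200 camera calls.

## Task

Recharge the moisture cartridges from the shoes: lift the drying box's lid until it rests back on its stop and let go of it, put every white cartridge from the rack top down in the tray side by side, none on top of another, and shut the lid fully. Then start the drying by pressing the three buttons right down, one at a time: first the smallest, then the middle-sized, then the largest. Leave the other things on the rack where they are.

Things in the scene. Friction and masses are not known exactly. Their poses are not given: they have to be found in the camera images.
- box: white plastic drying box, fixed. Origin: centre of the tray's underside; x towards the hinge (back), y towards the button panel, z up. Tray 166 (x) by 196 (y) mm outside, 65 high; inside 150 x 180 mm, 55 deep (walls 8, floor 10). The panel, 166 x 76 mm, 50 high, adjoins the tray's +y side; its row of three buttons is at y = +136 mm, x = -54, -6 and +46 mm.
- box_in (a point): centre of the tray's inner floor, 10 mm above the rack, axes as those of the box
- lid (a joint): angle of the lid about its hinge along the tray's back (+x) upper edge: 0 = shut, 1.8 rad = leaning back on its stop. It stays open on the stop; let go below about 1.4 rad it sinks shut by itself in a second or two, damped.
- lid_hinge (a point): middle of the lid's hinge line, 83 mm behind the box centre, 65 mm above the rack; the frame turns with the lid. The lid is a white plate 166 x 196 x 8 mm, 250 g.
- lid_bar (a point): middle of the lid's handle: a round black bar 12 mm thick and 100 mm long, parallel to the hinge, on two end posts. Shut, it is 148 mm in front (-x) of the hinge and 48 mm above it (40 mm above the lid's top face); it turns with the lid.
- btn_small (a joint): steel push button with 6 mm travel on the panel at the left (+y) side of the drying box, 15 mm across, the smallest, in the middle of the row; 0 = up, grows as it is pressed, 0.006 m = fully down (about 5 N), springs back
- btn_small_top (a point): centre of the top face of the small push button, 18 mm above the panel, 68 mm above the rack
- btn_medium (a joint): steel push button with 6 mm travel on the panel at the left (+y) side of the drying box, 24 mm across, the middle-sized one, at the front (-x) end of the row; 0 = up, grows as it is pressed, 0.006 m = fully down (about 5 N), springs back
- btn_medium_top (a point): centre of the top face of the medium push button, 18 mm above the panel, 68 mm above the rack
- btn_large (a joint): steel push button with 6 mm travel on the panel at the left (+y) side of the drying box, 34 mm across, the largest, at the back (+x, hinge) end of the row; 0 = up, grows as it is pressed, 0.006 m = fully down (about 5 N), springs back
- btn_large_top (a point): centre of the top face of the large push button, 18 mm above the panel, 68 mm above the rack
- cart0: moisture-absorber cartridge, a white plastic rounded block 46 x 32 x 28 mm, 60 g, small grey slots on its upper face; origin at the block's centre, x along the 46 mm length, y along the 32 mm width, z up through the 28 mm height. Starts flat on the rack to the right (-y) of the drying box. May be absent in a run.
- cart1: moisture-absorber cartridge, a white plastic rounded block 46 x 32 x 28 mm, 60 g, small grey slots on its upper face; origin at the block's centre, x along the 46 mm length, y along the 32 mm width, z up through the 28 mm height. Starts flat on the rack to the right (-y) of the drying box. May be absent in a run.
- cart2: moisture-absorber cartridge, a white plastic rounded block 46 x 32 x 28 mm, 60 g, small grey slots on its upper face; origin at the block's centre, x along the 46 mm length, y along the 32 mm width, z up through the 28 mm height. Starts flat on the rack to the right (-y) of the drying box. May be absent in a run.
- cart3: moisture-absorber cartridge, a white plastic rounded block 46 x 32 x 28 mm, 60 g, small grey slots on its upper face; origin at the block's centre, x along the 46 mm length, y along the 32 mm width, z up through the 28 mm height. Starts flat on the rack to the right (-y) of the drying box. May be absent in a run.
- cart4: moisture-absorber cartridge, a white plastic rounded block 46 x 32 x 28 mm, 60 g, small grey slots on its upper face; origin at the block's centre, x along the 46 mm length, y along the 32 mm width, z up through the 28 mm height. Starts flat on the rack to the right (-y) of the drying box. May be absent in a run.
- bowl: bystander, to be left where it is: blue ceramic bowl, 120 mm across, 50 mm high; origin under its centre
- shoe_tree: bystander, to be left where it is: yellow plastic shoe tree, about 220 mm long, 60 mm wide, 45 mm high; origin under its middle
- doorstop: bystander, to be left where it is: black rubber doorstop, 110 x 45 mm, 35 mm high; origin under its centre
- boot_brush: bystander, to be left where it is: steel boot scraper brush with black bristles, 200 x 70 mm, 55 mm high; origin under its centre
Mind the look-alikes: they are no part of the job. Leave any brown or green look-alike of the cart4 alone. What is shaped like the cart3 but blue or purple is not meant.

How it is judged (in metres and radians):
On the way, in this order (a step that is already met when the one before it is completed fails the run):
1. the lid rests on its open stop, let go (value of joint lid above 1.72 rad and contact force between the fingers and box below 0.2 N), for 0.3 s.
2. every cartridge lies in the tray, none on another, with the lid still open (x of cart0 in the frame of box_in between -0.072 and 0.072 m and y of cart0 in the frame of box_in between -0.087 and 0.087 m and z of cart0 in the frame of box_in between 0.005 and 0.032 m and linear speed of each of cart0, cart1, cart2, cart3, cart4 below 0.05 m/s and x of cart1 in the frame of box_in between -0.072 and 0.072 m and y of cart1 in the frame of box_in between -0.087 and 0.087 m and z of cart1 in the frame of box_in between 0.005 and 0.032 m and x of cart2 in the frame of box_in between -0.072 and 0.072 m and y of cart2 in the frame of box_in between -0.087 and 0.087 m and z of cart2 in the frame of box_in between 0.005 and 0.032 m and x of cart3 in the frame of box_in between -0.072 and 0.072 m and y of cart3 in the frame of box_in between -0.087 and 0.087 m and z of cart3 in the frame of box_in between 0.005 and 0.032 m and x of cart4 in the frame of box_in between -0.072 and 0.072 m and y of cart4 in the frame of box_in between -0.087 and 0.087 m and z of cart4 in the frame of box_in between 0.005 and 0.032 m and value of joint lid above 1.5 rad and contact force between the fingers and anything else below 0.2 N), for 0.2 s.
3. the lid is shut (value of joint lid below 0.04 rad), for 0.2 s.
4. the smallest button is pressed down, alone, with the lid shut (value of joint lid below 0.04 rad and value of joint btn_small above 0.0045 m and value of joint each of btn_medium, btn_large below 0.002 m), for 0.05 s.
5. the middle-sized button is pressed down, alone, with the lid shut (value of joint lid below 0.04 rad and value of joint btn_medium above 0.0045 m and value of joint each of btn_small, btn_large below 0.002 m), for 0.05 s.
6. the largest button is pressed down, alone, with the lid shut (value of joint lid below 0.04 rad and value of joint btn_large above 0.0045 m and value of joint each of btn_small, btn_medium below 0.002 m), for 0.05 s.
At the end, for the whole second after the job is handed in: The lid is shut (below 0.04 rad), every cartridge present lies at rest in the tray with its centre less than 32 mm above the tray's floor (not on another), and all three buttons are up again (x of cart0 in the frame of box_in between -0.072 and 0.072 m and y of cart0 in the frame of box_in between -0.087 and 0.087 m and z of cart0 in the frame of box_in between 0.005 and 0.032 m and linear speed of each of cart0, cart1, cart2, cart3, cart4 below 0.05 m/s and x of cart1 in the frame of box_in between -0.072 and 0.072 m and y of cart1 in the frame of box_in between -0.087 and 0.087 m and z of cart1 in the frame of box_in between 0.005 and 0.032 m and x of cart2 in the frame of box_in between -0.072 and 0.072 m and y of cart2 in the frame of box_in between -0.087 and 0.087 m and z of cart2 in the frame of box_in between 0.005 and 0.032 m and x of cart3 in the frame of box_in between -0.072 and 0.072 m and y of cart3 in the frame of box_in between -0.087 and 0.087 m and z of cart3 in the frame of box_in between 0.005 and 0.032 m and x of cart4 in the frame of box_in between -0.072 and 0.072 m and y of cart4 in the frame of box_in between -0.087 and 0.087 m and z of cart4 in the frame of box_in between 0.005 and 0.032 m and value of joint lid below 0.04 rad and value of joint each of btn_small, btn_medium, btn_large below 0.002 m); the robot touches nothing.
It fails at once if the bowl is moved more than 3 cm (distance of bowl from where it was at the start of the episode above 0.03 m).
It fails at once if the shoe tree is moved more than 3 cm (distance of shoe_tree from where it was at the start of the episode above 0.03 m).
It fails at once if the doorstop is moved more than 3 cm (distance of doorstop from where it was at the start of the episode above 0.03 m).
It fails at once if the boot brush is moved more than 3 cm (distance of boot_brush from where it was at the start of the episode above 0.03 m).
Of cart0, cart1, cart2, cart3, cart4 only 3 to 4 are there at a start; the rules pass over those that are not, and their reading is None.
At some moment in a run one of cart0, cart1, cart2, cart3, cart4 may be knocked a few centimetres aside while the robot is not near it.
Once in a run the grip may slacken for a moment while it holds something.
It also fails if it takes over 210 s, if anything falls off the work surface, if the arm or the gripper's body presses on something with over 40 N, if the wrist force passes 120 N, or if a joint passes its speed limit or range.

## Working session

There is one attempt and no reset: what is moved stays moved. The work goes in short steps, Python scripts to look and compute and a tool call to move; the robot and the scene stay as the last step left them, time stands still between calls to the robot, and variables do not carry over. Pictures are saved under pics/ and viewed, at most 14 in all, crops included, and the job is handed in when it is done.

Besides the shell and the picture viewer there is one more tool, called after "Call:" as name([rows], argument=value, ...), one row to a line, values as JSON. carry_out: Moves the arm, as the interface text tells. Its arguments: {"type":"object","properties":{"commands":{"type":"array"},"force":{"type":"number"}},"required":["commands"]}

```bash
mkdir -p pics; ls
python3 - <<'E'
from workcell import state, grab_frame, camera_model
import cv2
print(state())
for n in("top","scene"):
    m=camera_model(n);print(n,m)
    cv2.imwrite(f"pics/{n}0.png",grab_frame(n)[:,:,::-1])
print(camera_model("wrist"))
E
```

```text
pics
{'time_s': 0.0, 'qpos': array([ 6.73241397e+01,  1.83517042e+01,  8.97059628e+01, -1.26432057e-03,
        7.20418274e+01, -1.14343937e+00]), 'qvel': array([-0.06453826,  0.00250233, -0.01423799, -0.03950928, -0.08551056,
        0.12811864]), 'effort': array([ 1.51778695e-03, -4.12457478e+01, -2.31972635e+01,  7.28550064e-02,
        4.57952265e-02, -1.49712946e-04]), 'ee_pos': array([210.83433891, 534.42455143, 213.12263323]), 'ee_rot': array([-1.79900501e+02, -7.83647549e-04,  1.58467969e+02]), 'force': array([ 0.32732837, -0.77852196, -0.29863239]), 'torque': array([ 0.0449647 , -0.01708509, -0.01539607]), 'gripper_force': 0.0, 'gripper_width': 91.07599923618429}
top {'fx': 464.06346033665204, 'fy': 464.06346033665204, 'cx': 313.3623107781611, 'cy': 241.78476776945988, 'dist': array([0.01090166, 0.        , 0.        , 0.        , 0.        ]), 'origin': array([ 380.09760172,  -40.57650867, 1208.0760658 ]), 'rotation': array([  6.58576754,   0.10924144, -88.68058442])}
scene {'fx': 586.0780683476797, 'fy': 586.0780683476797, 'cx': 313.1515459545666, 'cy': 240.09387413698408, 'dist': array([0.00803569, 0.        , 0.        , 0.        , 0.        ]), 'origin': array([ 938.98570102, -825.40814825, 1065.60430406]), 'rotation': array([42.86755021,  0.96802972, 28.32592541])}
{'fx': 367.0125193848685, 'fy': 367.0125193848685, 'cx': 322.02839611727774, 'cy': 244.5108761419824, 'dist': array([-0.07653255,  0.        ,  0.        ,  0.        ,  0.        ]), 'mount': array([[-8.70303622e-04,  9.55941165e-01,  2.93557032e-01,
         8.51762483e+01],
       [ 9.99999621e-01,  8.33037499e-04,  2.51973031e-04,
        -4.85929393e-01],
       [-3.67262325e-06,  2.93557140e-01, -9.55941528e-01,
        -1.70382034e+02],
       [ 0.00000000e+00,  0.00000000e+00,  0.00000000e+00,
         1.00000000e+00]])}
```

View pics/top0.png

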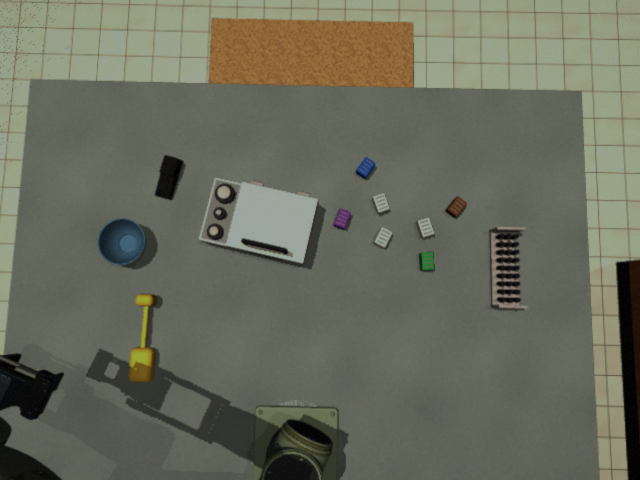

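View pics/scene0.png

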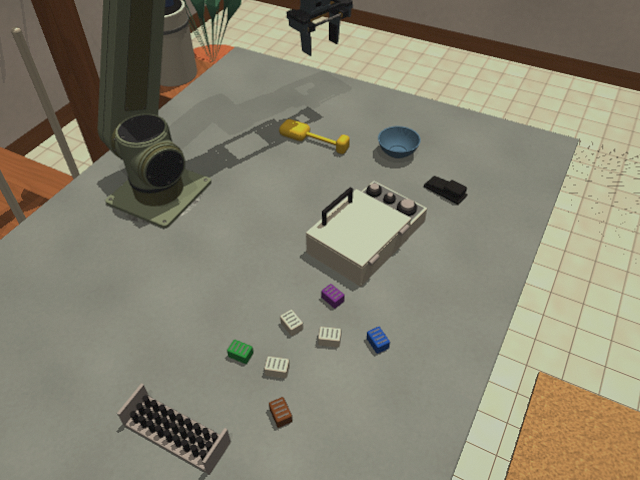

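Top view: box near (260,220) with buttons at its left, handle bar at (268,247). There are three white cartridges at (381,203), (384,238) and (426,228). The blue, purple, green and brown blocks are look-alikes, and the shoe tree, bowl, doorstop and brush are well clear.

```bash
cat > h.py <<'E'
import numpy as np, cv2, json
from scipy.spatial.transform import Rotation as R
from workcell import state, grab_frame, camera_model
def rays(name, px, st=None):
    m=camera_model(name); K=np.array([[m['fx'],0,m['cx']],[0,m['fy'],m['cy']],[0,0,1]])
    u=cv2.undistortPoints(np.array(px,float).reshape(-1,1,2),K,m['dist'])[:,0]
    d=np.c_[u[:,0],-u[:,1],-np.ones(len(u))]
    if name=='wrist':
        T=np.eye(4);T[:3,:3]=R.from_euler('xyz',st['ee_rot'],degrees=True).as_matrix();T[:3,3]=st['ee_pos']
        T=T@m['mount'];return T[:3,3],d@T[:3,:3].T
    return np.array(m['origin']),R.from_euler('xyz',m['rotation'],degrees=True).apply(d)
def onplane(name,px,z,st=None):
    o,d=rays(name,px,st); return o+d*((z-o[2])/d[:,2])[:,None]
def proj(name,P):
    m=camera_model(name);K=np.array([[m['fx'],0,m['cx']],[0,m['fy'],m['cy']],[0,0,1]])
    p=R.from_euler('xyz',m['rotation'],degrees=True).inv().apply(np.atleast_2d(P)-m['origin'])*[1,-1,-1]
    return cv2.projectPoints(p,np.zeros(3),np.zeros(3),K,m['dist'])[0][:,0]
def white(im,v=120):
    h=cv2.cvtColor(im,cv2.COLOR_RGB2HSV)
    return ((h[...,2]>v)&(h[...,1]<45)).astype(np.uint8)*255
def carts(name,lo=60,hi=900,v=120,st=None,z=28):
    """white blocks: (pixel, world xy of top centre, long-axis world yaw, side lengths)"""
    im=grab_frame(name); k=cv2.morphologyEx(white(im,v),cv2.MORPH_CLOSE,np.ones((5,5)))
    out=[]
    for c in cv2.findContours(k,cv2.RETR_EXTERNAL,cv2.CHAIN_APPROX_NONE)[0]:
        if lo<cv2.contourArea(c)<hi:
            px=c[:,0].astype(float); W=onplane(name,px,z,st)[:,:2].astype(np.float32)
            (cx,cy),(w,h),a=cv2.minAreaRect(W)
            if w<h: a+=90;w,h=h,w
            if w<90: out.append([px.mean(0).round(0).tolist(),[round(cx,1),round(cy,1)],round((a+90)%180-90,1),[round(w),round(h)]])
    return im,out
def relmove(cmd,target):
    """cmd,target: (pos,rpy) -> rotvec deg, shift in tool axes"""
    A=R.from_euler('xyz',cmd[1],degrees=True);B=R.from_euler('xyz',target[1],degrees=True)
    return (A.inv()*B).as_rotvec(degrees=True).round(2),A.inv().apply(np.subtract(target[0],cmd[0])).round(1)
E
python3 - <<'E'
from h import *
im,o=carts('top')
for x in o: print(x)
k=white(im,120)
print("scene")
for x in carts('scene',100,2000)[1]: print(x)
# lid/box
c=max([c for c in cv2.findContours(k[140:290,190:335].copy(),cv2.RETR_EXTERNAL,cv2.CHAIN_APPROX_NONE)[0]],key=cv2.contourArea)
px=c[:,0]+[190,140]
print(onplane('top',cv2.boxPoints(cv2.minAreaRect(px.astype(np.float32))),73).round(0))
cr=cv2.resize(im[150:290,180:340],None,fx=5,fy=5,interpolation=cv2.INTER_CUBIC)[:600]
cv2.imwrite('pics/c1.png',cr[:,:,::-1])
E
```

```text
[[635.0, 245.0], [526.6, -851.3], -3.3, [41, 23]]
[[383.0, 237.0], [533.7, -213.8], -25.8, [44, 30]]
[[425.0, 227.0], [562.0, -321.7], 18.0, [44, 30]]
[[381.0, 202.0], [623.6, -207.2], 20.0, [45, 30]]
[[630.0, 133.0], [822.1, -853.3], -55.3, [29, 27]]
[[512.0, 24.0], [1118.8, -556.8], 28.6, [30, 27]]
[[193.0, 19.0], [1111.0, 303.3], 86.9, [76, 42]]
[[606.0, 5.0], [1175.3, -806.3], -89.2, [54, 32]]
scene
[[512. 249.  73.]
 [682. 219.  73.]
 [626. -45.  73.]
 [458. -10.  73.]]
```

View pics/c1.png

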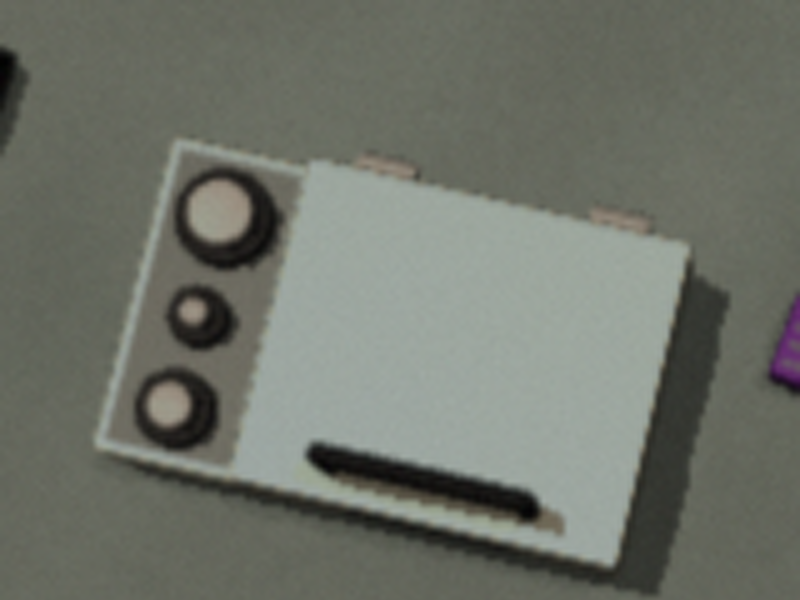

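```bash
cat >> h.py <<'E'
def fit2(B,W):
    B=np.array(B,float)[:,:2];W=np.array(W)[:,:2];b=B.mean(0);w=W.mean(0)
    p=B-b;q=W-w;a=np.arctan2((p[:,0]*q[:,1]-p[:,1]*q[:,0]).sum(),(p*q).sum())
    r=np.array([[np.cos(a),-np.sin(a)],[np.sin(a),np.cos(a)]]);t=w-r@b
    return r,t,np.degrees(a),(W-(B@r.T+t)).round(1)
E
python3 - <<'E'
from h import *
c=lambda l:(np.array(l)+.5)/5-.5+[180,150]
lid=onplane('top',c([(308,160),(690,242),(614,566),(233,478)]),73)
bt=onplane('top',c([(220,210),(192,312),(170,405)]),68)
bar=onplane('top',c([(312,453),(537,505)]),116).mean(0)
r,t,a,e=fit2([(83,98),(83,-98),(-83,-98),(-83,98),(46,136),(-6,136),(-54,136)],np.r_[lid,bt])
print(t,a,e.tolist());print('bar',bar,r@[-65,0]+t)
np.savez('box.npz',r=r,t=t,a=a)
for n,p in dict(s=(-6,136),m=(-54,136),l=(46,136),hinge=(83,0)).items(): print(n,r@p+t)
E
```

```text
[559.37981325  68.58887923] -11.521086708784537 [[-2.0, 0.4], [-0.2, 0.6], [0.2, 1.1], [0.1, -2.4], [1.4, -0.4], [0.2, 0.8], [0.3, -0.0]]
bar [494.8641708   79.90201773 116.        ] [495.68948106  81.57123596]
s [580.66379051 203.04702258]
m [533.63092982 212.6339937 ]
l [631.61605625 192.6611372 ]
hinge [640.70746819  52.01140833]
```

Run:
```python
from h import *
print(relmove(([211.038,534.889,213.976],[180,0,158.469]),([495.2,81,200],[180,0,78.5])))
```

```text
(array([ 0.  , -0.  , 79.97]), array([-430.9, -317.9,   14. ]))
```

Call:
carry_out([
  [0,0,80,-431,-318,14,0],
  [0,0,80,-431,-318,14,0],
  [0,0,80,-431,-318,14,0],
  [0,0,80,-431,-318,14,0],
  [0,0,80,-431,-318,14,0],
  [0,0,80,-431,-318,14,0],
  [0,0,80,-431,-318,14,0],
  [0,0,80,-431,-318,14,0],
  [0,0,80,-431,-318,14,0],
  [0,0,80,-431,-318,14,0],
  [0,0,80,-431,-318,14,0],
  [0,0,80,-431,-318,14,0],
  [0,0,80,-431,-318,14,0],
  [0,0,80,-431,-318,14,0],
  [0,0,80,-431,-318,14,0],
  [0,0,80,-431,-318,14,0],
], force=12)

```text
time_s: 1.8
ee_pos: [494.8, 81.9, 200.1]
ee_rot: [180.0, -0.0, 78.6]
force: [-0.2, 0.2, 0.3]
gripper_width: 45.5
gripper_force: 0.0
```

Call:
carry_out([
  [0,0,0,0,0,40,0],
  [0,0,0,0,0,70,0],
  [0,0,0,0,0,90,0],
  [0,0,0,0,0,104,0],
  [0,0,0,0,0,104,0],
  [0,0,0,0,0,104,-1],
  [0,0,0,0,0,104,-1],
  [0,0,0,0,0,104,-1],
  [0,0,0,0,0,104,-1],
  [0,0,0,0,0,104,-1],
  [0,0,0,0,0,104,-1],
])

```text
time_s: 2.9
ee_pos: [494.1, 81.2, 96.4]
ee_rot: [-179.9, -0.0, 78.4]
force: [-4.5, 2.2, 5.7]
gripper_width: 11.4
gripper_force: 12.0
```

```bash
python3 -c "
import numpy as np
for t in list(range(6,103,6))+[103,104]:
    p=np.radians(162.03-t);print([0,0,0,0,round(155.6*np.cos(p)+148),round(48-155.6*np.sin(p)),-1],end=', ')"
```

```text
[0, 0, 0, 0, 6, -15, -1], [0, 0, 0, 0, 13, -30, -1], [0, 0, 0, 0, 22, -43, -1], [0, 0, 0, 0, 32, -56, -1], [0, 0, 0, 0, 44, -68, -1], [0, 0, 0, 0, 56, -78, -1], [0, 0, 0, 0, 70, -87, -1], [0, 0, 0, 0, 85, -94, -1], [0, 0, 0, 0, 100, -100, -1], [0, 0, 0, 0, 116, -104, -1], [0, 0, 0, 0, 132, -107, -1], [0, 0, 0, 0, 148, -108, -1], [0, 0, 0, 0, 164, -107, -1], [0, 0, 0, 0, 180, -104, -1], [0, 0, 0, 0, 196, -100, -1], [0, 0, 0, 0, 211, -94, -1], [0, 0, 0, 0, 226, -87, -1], [0, 0, 0, 0, 228, -85, -1], [0, 0, 0, 0, 230, -84, -1],
```

Call:
carry_out([
  [0,0,0,0,6,-15,-1],
  [0,0,0,0,13,-30,-1],
  [0,0,0,0,22,-43,-1],
  [0,0,0,0,32,-56,-1],
  [0,0,0,0,44,-68,-1],
  [0,0,0,0,56,-78,-1],
  [0,0,0,0,70,-87,-1],
  [0,0,0,0,85,-94,-1],
  [0,0,0,0,100,-100,-1],
  [0,0,0,0,116,-104,-1],
])

```text
time_s: 3.9
ee_pos: [608.7, 57.2, 201.7]
ee_rot: [180.0, 0.0, 78.5]
force: [-2.6, -1.4, 1.4]
gripper_width: 11.3
gripper_force: 12.0
```

Call:
carry_out([
  [0,0,0,0,16,-3,-1],
  [0,0,0,0,32,-4,-1],
  [0,0,0,0,48,-3,-1],
  [0,0,0,0,64,0,-1],
  [0,0,0,0,80,4,-1],
  [0,0,0,0,95,10,-1],
  [0,0,0,0,108,16,-1],
  [0,0,0,0,112,18,-1],
  [0,0,0,0,112,18,-1],
])

```text
time_s: 4.8
ee_pos: [717.7, 34.7, 181.8]
ee_rot: [-179.8, 0.1, 78.4]
force: [-4.2, -1.5, 1.6]
gripper_width: 11.2
gripper_force: 12.0
```

Call:
carry_out([
  [0,0,0,0,0,0,-0.45],
  [0,0,0,0,0,0,-0.45],
  [0,0,0,0,0,0,-0.45],
  [0,0,0,0,0,0,-0.45],
  [0,0,0,0,0,-20,-0.45],
  [0,0,0,0,0,-45,-0.45],
  [0,0,0,0,0,-80,-0.45],
  [0,0,0,0,0,-110,-0.45],
  [0,0,0,0,0,-110,-0.45],
])

```text
time_s: 5.7
ee_pos: [720.6, 35.6, 297.8]
ee_rot: [179.4, -0.2, 78.5]
force: [0.2, 0.1, 0.5]
gripper_width: 24.7
gripper_force: 0.0
```

Run:
```python
from h import *
im,o=carts('top')
for x in o: print(x)
cv2.imwrite('pics/s1.png',grab_frame('scene')[:,:,::-1])
```

```text
[[570.0, 356.0], [248.5, -677.8], -14.4, [81, 75]]
[[426.0, 227.0], [562.2, -322.0], 18.0, [45, 31]]
[[310.0, 228.0], [552.6, -23.6], -11.8, [85, 9]]
[[541.0, 25.0], [1112.8, -637.2], 77.7, [83, 54]]
```

View pics/s1.png

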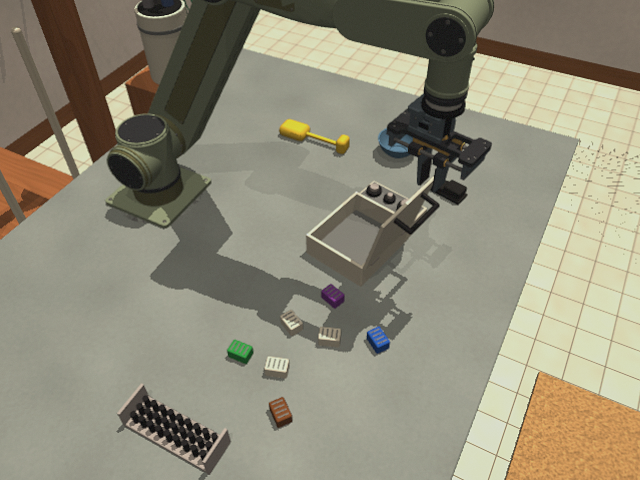

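Lid is resting open at about (410,210), and all three cartridges are still at (291,320), (329,335) and (277,366). Next I go for the farthest one.

Run:
```python
from h import *
print(relmove(([718.6,35.5,292],[180,0,78.47]),([562.2,-322,140],[180,0,198])))
```

```text
(array([   0.  ,    0.  , -119.53]), array([-381.5,  -81.8,  152. ]))
```

Call:
carry_out([
  [0,0,-119.5,-381.5,-82,0,0.4],
  [0,0,-119.5,-381.5,-82,0,0.4],
  [0,0,-119.5,-381.5,-82,0,0.4],
  [0,0,-119.5,-381.5,-82,0,0.4],
  [0,0,-119.5,-381.5,-82,0,0.4],
  [0,0,-119.5,-381.5,-82,152,0.4],
  [0,0,-119.5,-381.5,-82,152,0.4],
  [0,0,-119.5,-381.5,-82,152,0.4],
  [0,0,-119.5,-381.5,-82,152,0.4],
  [0,0,-119.5,-381.5,-82,152,0.4],
  [0,0,-119.5,-381.5,-82,152,0.4],
  [0,0,-119.5,-381.5,-82,152,0.4],
  [0,0,-119.5,-381.5,-82,152,0.4],
  [0,0,-119.5,-381.5,-82,152,0.4],
  [0,0,-119.5,-381.5,-82,152,0.4],
  [0,0,-119.5,-381.5,-82,152,0.4],
  [0,0,-119.5,-381.5,-82,152,0.4],
  [0,0,-119.5,-381.5,-82,152,0.4],
], force=20)

```text
time_s: 7.6
ee_pos: [561.9, -322.0, 139.6]
ee_rot: [180.0, -0.0, -162.1]
force: [-0.2, 0.3, 0.5]
gripper_width: 63.9
gripper_force: 0.0
```

Run:
```python
from h import *
s=state();print(s['ee_pos'],s['ee_rot'],s['qpos'])
im,o=carts('wrist',300,20000,120,s)
for x in o: print(x)
cv2.imwrite('pics/w1.png',im[:,:,::-1])
```

```text
[ 561.91131323 -321.9774709   139.62993033] [ 1.79978294e+02 -1.41309054e-02 -1.62097814e+02] [-3.08322705e+01  2.77004262e+01  8.57370784e+01  4.02615107e-03
  6.65881312e+01 -1.38736055e+02]
```

View pics/w1.png

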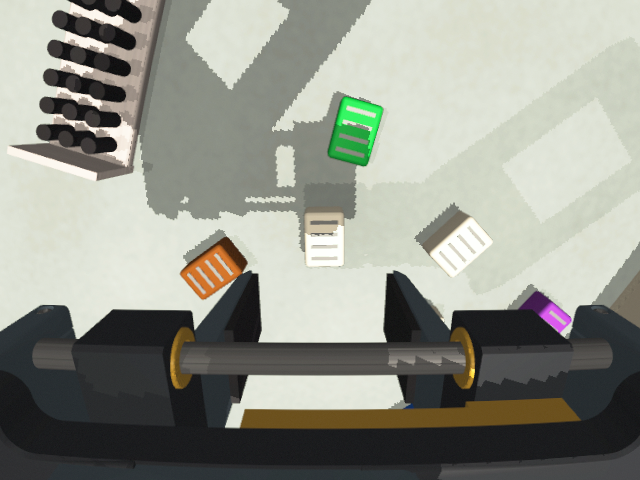

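Wrist view: the cartridge at (324,239) is centred between the fingers and aligned with them, so I go down.

Call:
carry_out([
  [0,0,0,0,0,45,0.4],
  [0,0,0,0,0,85,0.4],
  [0,0,0,0,0,115,0.4],
  [0,0,0,0,0,135,0.4],
  [0,0,0,0,0,135,0.4],
  [0,0,0,0,0,135,-1],
  [0,0,0,0,0,135,-1],
  [0,0,0,0,0,135,-1],
  [0,0,0,0,0,135,-1],
  [0,0,0,0,0,135,-1],
  [0,0,0,0,0,115,-1],
  [0,0,0,0,0,75,-1],
  [0,0,0,0,0,25,-1],
  [0,0,0,0,0,0,-1],
])

```text
time_s: 9.05
ee_pos: [563.6, -323.1, 144.5]
ee_rot: [-179.7, 0.2, -162.0]
force: [0.1, -0.6, 0.5]
gripper_width: 31.9
gripper_force: 20.0
```

Run:
```python
from h import *
b=np.load('box.npz');r,t=b['r'],b['t']
cmd=([562.2,-322,140],[180,0,-162.03])
for p in [(-33,50),(30,0),(-33,-50)]:
    w=r@p+t; print(p,w); 
    print(relmove(cmd,([*w,140],[180,0,168.5])))
```

```text
(-33, 50) [537.03114977 124.1724851 ]
(array([-0.  , -0.  , 29.47]), array([-113.7,  432.2,    0. ]))
(30, 0) [588.77535118  62.59702228]
(array([-0.  , -0.  , 29.47]), array([-143.9,  357.6,    0. ]))
(-33, -50) [517.05829327  26.18735866]
(array([-0.  , -0.  , 29.47]), array([-64.5, 345.1,   0. ]))
```

Call:
carry_out([
  [0,0,29.5,-114,432,0,-1],
  [0,0,29.5,-114,432,0,-1],
  [0,0,29.5,-114,432,0,-1],
  [0,0,29.5,-114,432,0,-1],
  [0,0,29.5,-114,432,0,-1],
  [0,0,29.5,-114,432,0,-1],
  [0,0,29.5,-114,432,0,-1],
  [0,0,29.5,-114,432,0,-1],
  [0,0,29.5,-114,432,0,-1],
  [0,0,29.5,-114,432,0,-1],
  [0,0,29.5,-114,432,0,-1],
  [0,0,29.5,-114,432,0,-1],
])

```text
time_s: 10.25
ee_pos: [537.1, 123.0, 139.9]
ee_rot: [-180.0, -0.0, 168.4]
force: [-0.6, -0.3, -1.7]
gripper_width: 31.7
gripper_force: 20.0
```

Call:
carry_out([
  [0,0,0,0,0,45,-1],
  [0,0,0,0,0,85,-1],
  [0,0,0,0,0,110,-1],
  [0,0,0,0,0,124,-1],
  [0,0,0,0,0,124,-1],
  [0,0,0,0,0,124,-0.15],
  [0,0,0,0,0,124,-0.15],
  [0,0,0,0,0,124,-0.15],
  [0,0,0,0,0,90,-0.15],
  [0,0,0,0,0,45,-0.15],
  [0,0,0,0,0,0,-0.15],
  [0,0,0,0,0,0,-0.15],
])

```text
time_s: 11.45
ee_pos: [541.5, 124.9, 146.9]
ee_rot: [179.7, 0.8, 168.5]
force: [0.5, 0.2, 0.3]
gripper_width: 38.7
gripper_force: 0.0
```

Run:
```python
from h import *
im,o=carts('top',v=90)
for x in o: print(x)
b=np.load('box.npz')
cmd=([536.9,124.3,140],[180,0,168.47])
for p,y in [((533.7,-213.8),154.2),((623.6,-207.2),200)]:
    print(relmove(cmd,([*p,140],[180,0,y])))
cv2.imwrite('pics/t2.png',im[100:340,150:490,::-1])
```

```text
[[624.0, 26.0], [1114.9, -853.6], -42.6, [36, 35]]
(array([ 0.  , -0.  , 14.27]), array([ -64.4, -331.9,   -0. ]))
(array([  0.  ,   0.  , -31.53]), array([-151.2, -307.5,   -0. ]))
```

View pics/t2.png

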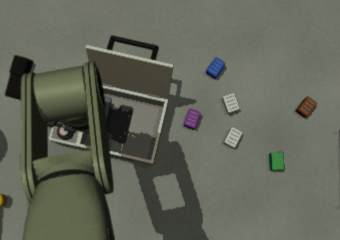

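The two cartridges left are at crop (233,137) and (232,103), unmoved. I take the nearer one.

Call:
carry_out([
  [0,0,14,-64.5,-332,0,0.4],
  [0,0,14,-64.5,-332,0,0.4],
  [0,0,14,-64.5,-332,0,0.4],
  [0,0,14,-64.5,-332,0,0.4],
  [0,0,14,-64.5,-332,0,0.4],
  [0,0,14,-64.5,-332,0,0.4],
  [0,0,14,-64.5,-332,0,0.4],
  [0,0,14,-64.5,-332,0,0.4],
  [0,0,14,-64.5,-332,0,0.4],
  [0,0,14,-64.5,-332,0,0.4],
])

```text
time_s: 12.5
ee_pos: [533.5, -212.9, 139.1]
ee_rot: [180.0, -0.1, 154.5]
force: [0.9, -0.3, 0.6]
gripper_width: 63.9
gripper_force: 0.0
```

Run:
```python
from h import *
s=state();im=grab_frame('wrist');top=grab_frame('top')
a=cv2.resize(im[140:340,160:480],(640,400))
c=cv2.resize(top[130:290,200:456],(640,400))
cv2.imwrite('pics/w2.png',np.vstack([a,c])[:, :, ::-1][::1])
cv2.imwrite('pics/w2.png',cv2.resize(np.vstack([a,c]),(480,600))[:,:,::-1])
print(s['ee_pos'],s['ee_rot'])
```

```text
[ 533.478644   -212.94849525  139.13822273] [ 1.79972419e+02 -1.16397599e-01  1.54507801e+02]
```

View pics/w2.png

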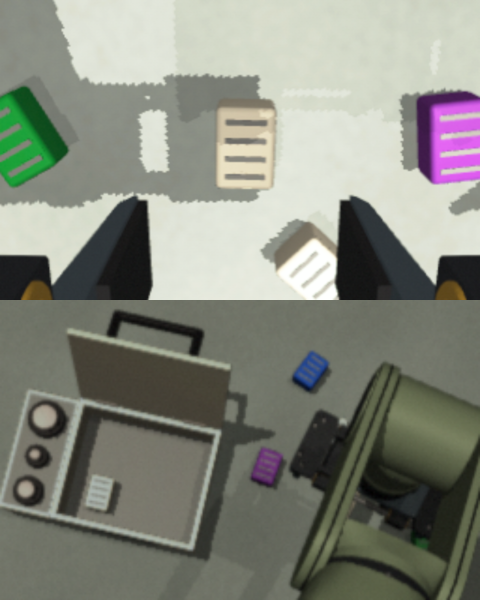

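The first cartridge lies flat in the tray (lower half, (100,492)). The next one at (246,143) is centred between the fingers.

Call:
carry_out([
  [0,0,0,0,0,45,0.4],
  [0,0,0,0,0,85,0.4],
  [0,0,0,0,0,115,0.4],
  [0,0,0,0,0,135,0.4],
  [0,0,0,0,0,135,0.4],
  [0,0,0,0,0,135,-1],
  [0,0,0,0,0,135,-1],
  [0,0,0,0,0,135,-1],
  [0,0,0,0,0,135,-1],
  [0,0,0,0,0,135,-1],
  [0,0,0,0,0,115,-1],
  [0,0,0,0,0,75,-1],
  [0,0,0,0,0,25,-1],
  [0,0,0,0,0,0,-1],
])

```text
time_s: 14.0
ee_pos: [535.6, -215.0, 144.2]
ee_rot: [180.0, 0.4, 154.5]
force: [1.2, -0.9, 0.1]
gripper_width: 31.8
gripper_force: 20.0
```

Run:
```python
from h import *
cmd=([533.7,-213.8,140],[180,0,154.47])
print(relmove(cmd,([517.1,26.2,140],[180,0,168.5])))
```

```text
(array([  0.  ,   0.  , -14.03]), array([118.4, 209.4,   0. ]))
```

Call:
carry_out([
  [0,0,-14,118.5,209.5,0,-1],
  [0,0,-14,118.5,209.5,0,-1],
  [0,0,-14,118.5,209.5,0,-1],
  [0,0,-14,118.5,209.5,0,-1],
  [0,0,-14,118.5,209.5,0,-1],
  [0,0,-14,118.5,209.5,0,-1],
  [0,0,-14,118.5,209.5,0,-1],
  [0,0,-14,118.5,209.5,0,-1],
])

```text
time_s: 14.8
ee_pos: [517.5, 25.0, 140.0]
ee_rot: [-180.0, 0.0, 168.4]
force: [1.0, -0.3, -0.0]
gripper_width: 31.7
gripper_force: 20.0
```

Call:
carry_out([
  [0,0,0,0,0,45,-1],
  [0,0,0,0,0,85,-1],
  [0,0,0,0,0,110,-1],
  [0,0,0,0,0,124,-1],
  [0,0,0,0,0,124,-1],
  [0,0,0,0,0,124,-0.15],
  [0,0,0,0,0,124,-0.15],
  [0,0,0,0,0,124,-0.15],
  [0,0,0,0,0,90,-0.15],
  [0,0,0,0,0,45,-0.15],
  [0,0,0,0,0,0,-0.15],
  [0,0,0,0,0,0,-0.15],
])

```text
time_s: 16.0
ee_pos: [521.7, 26.0, 146.5]
ee_rot: [179.8, 0.8, 168.5]
force: [1.1, -0.3, -0.2]
gripper_width: 38.7
gripper_force: 0.0
```

Run:
```python
from h import *
im,o=carts('top',v=105)
for x in o: print(x)
cmd=([517.1,26.2,140],[180,0,168.47])
print(relmove(cmd,([623.6,-207.2,140],[180,0,200])))
```

```text
[[351.0, 300.0], [370.8, -133.2], 9.2, [83, 54]]
[[624.0, 29.0], [1109.6, -856.9], 12.5, [42, 28]]
[[514.0, 26.0], [1112.9, -561.4], -1.2, [52, 27]]
[[540.0, 24.0], [1118.8, -631.0], 69.4, [89, 43]]
(array([  0.  ,   0.  , -31.53]), array([-151. , -207.4,   -0. ]))
```

Call:
carry_out([
  [0,0,-31.5,-151,-207.5,0,0.4],
  [0,0,-31.5,-151,-207.5,0,0.4],
  [0,0,-31.5,-151,-207.5,0,0.4],
  [0,0,-31.5,-151,-207.5,0,0.4],
  [0,0,-31.5,-151,-207.5,0,0.4],
  [0,0,-31.5,-151,-207.5,0,0.4],
  [0,0,-31.5,-151,-207.5,0,0.4],
  [0,0,-31.5,-151,-207.5,0,0.4],
  [0,0,-31.5,-151,-207.5,0,0.4],
  [0,0,-31.5,-151,-207.5,0,0.4],
])

```text
time_s: 17.05
ee_pos: [623.4, -205.9, 140.2]
ee_rot: [180.0, -0.0, -159.9]
force: [-0.5, 0.5, -1.0]
gripper_width: 63.8
gripper_force: 0.0
```

Run:
```python
from h import *
s=state();im=grab_frame('wrist');top=grab_frame('top')
a=cv2.resize(im[140:340,160:480],(640,400))
c=cv2.resize(top[130:290,200:456],(640,400))
cv2.imwrite('pics/w3.png',cv2.resize(np.vstack([a,c]),(480,600))[:,:,::-1])
print(s['ee_pos'],s['ee_rot'],s['qpos'])
```

```text
[ 623.43029394 -205.87401893  140.16119228] [ 1.79970258e+02 -5.79144142e-03 -1.59932313e+02] [-1.92881839e+01  2.84490101e+01  8.43489971e+01  2.09588827e-02
  6.72253328e+01 -1.29363987e+02]
```

View pics/w3.png

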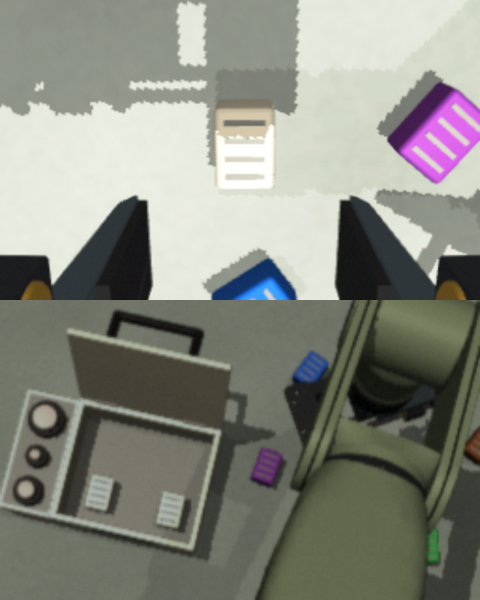

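Two cartridges lie flat in the tray. The third, at (245,144), is centred between the fingers, with purple and blue clear of them.

Call:
carry_out([
  [0,0,0,0,0,45,0.3],
  [0,0,0,0,0,85,0.3],
  [0,0,0,0,0,115,0.3],
  [0,0,0,0,0,135,0.3],
  [0,0,0,0,0,135,0.3],
  [0,0,0,0,0,135,-1],
  [0,0,0,0,0,135,-1],
  [0,0,0,0,0,135,-1],
  [0,0,0,0,0,135,-1],
  [0,0,0,0,0,135,-1],
  [0,0,0,0,0,115,-1],
  [0,0,0,0,0,75,-1],
  [0,0,0,0,0,25,-1],
  [0,0,0,0,0,0,-1],
])

```text
time_s: 18.55
ee_pos: [625.5, -208.3, 144.4]
ee_rot: [-179.8, 0.3, -160.0]
force: [0.9, 0.5, -0.4]
gripper_width: 32.1
gripper_force: 20.0
```

Run:
```python
from h import *
b=np.load('box.npz');w=b['r']@[20,0]+b['t']
cmd=([623.6,-207.2,140],[180,0,199.97])
v=b['r']@[-10,-150]+b['t']
print(relmove(cmd,([*v,140],[180,0,168.5])),relmove(cmd,([*w,140],[180,0,168.5])),w)
```

```text
(array([ 0.  , -0.  , 31.47]), array([ 53.1, 158.5,   0. ])) (array([ 0.  , -0.  , 31.47]), array([-50.9, 270.7,   0. ])) [578.97683853  64.59430793]
```

Going by a via-point in front, so as to keep clear of the lid.

Call:
carry_out([
  [0,0,31.5,53,158.5,0,-1],
  [0,0,31.5,53,158.5,0,-1],
  [0,0,31.5,53,158.5,0,-1],
  [0,0,31.5,53,158.5,0,-1],
  [0,0,31.5,-51,270.5,0,-1],
  [0,0,31.5,-51,270.5,0,-1],
  [0,0,31.5,-51,270.5,0,-1],
  [0,0,31.5,-51,270.5,0,-1],
  [0,0,31.5,-51,270.5,0,-1],
  [0,0,31.5,-51,270.5,0,-1],
])

```text
time_s: 19.55
ee_pos: [578.7, 63.2, 139.7]
ee_rot: [-180.0, -0.1, 168.4]
force: [-0.3, 0.2, -0.8]
gripper_width: 32.1
gripper_force: 20.0
```

Call:
carry_out([
  [0,0,0,0,0,45,-1],
  [0,0,0,0,0,85,-1],
  [0,0,0,0,0,110,-1],
  [0,0,0,0,0,124,-1],
  [0,0,0,0,0,124,-1],
  [0,0,0,0,0,124,-0.15],
  [0,0,0,0,0,124,-0.15],
  [0,0,0,0,0,124,-0.15],
  [0,0,0,0,0,90,-0.15],
  [0,0,0,0,0,45,-0.15],
  [0,0,0,0,0,0,-0.15],
  [0,0,0,-100,0,-150,-0.15],
  [0,0,0,-100,0,-150,-0.15],
  [0,0,0,-100,0,-150,-0.15],
  [0,0,0,-100,0,-150,-0.15],
  [0,0,0,-100,0,-150,-0.15],
])

```text
time_s: 21.15
ee_pos: [680.7, 43.5, 294.5]
ee_rot: [179.9, 0.6, 168.4]
force: [0.8, 0.2, 0.6]
gripper_width: 38.9
gripper_force: 0.0
```

Run:
```python
from h import *
s=state();top=grab_frame('top');sc=grab_frame('scene')
a=cv2.resize(sc[130:400,210:530],(640,540))
c=cv2.resize(top[130:290,200:456],(640,400))
cv2.imwrite('pics/w4.png',cv2.resize(np.vstack([a,c]),(408,600))[:,:,::-1])
b=np.load('box.npz');P=lambda x,z,y=0:([*(b['r']@[x,y]+b['t']),z],[180,0,168.5])
cmd=P(120,290); 
print(relmove(cmd,P(210,290)),relmove(cmd,P(210,180)))
```

```text
(array([0., 0., 0.]), array([-90.,  -0.,  -0.])) (array([0., 0., 0.]), array([-90.,  -0., 110.]))
```

View pics/w4.png

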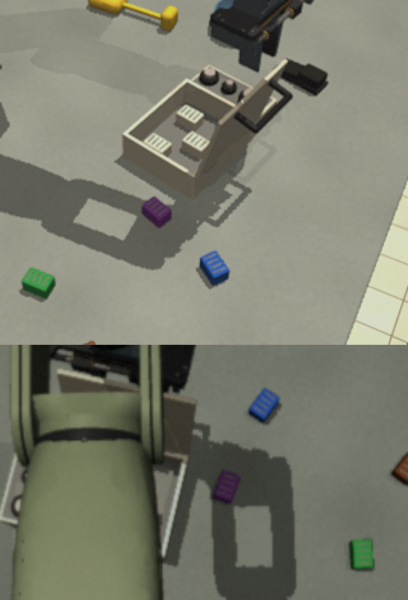

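All three cartridges lie side by side in the tray at (189,115), (157,143) and (195,142) in the scene crop, with the lid open. Next I shut the lid by pushing its bar from behind.

Call:
carry_out([
  [0,0,0,-45,0,0,-1],
  [0,0,0,-90,0,0,-1],
  [0,0,0,-90,0,0,-1],
  [0,0,0,-90,0,40,-1],
  [0,0,0,-90,0,80,-1],
  [0,0,0,-90,0,110,-1],
  [0,0,0,-90,0,110,-1],
  [0,0,0,-70,0,110,-1],
  [0,0,0,-55,0,105,-1],
  [0,0,0,-40,0,100,-1],
  [0,0,0,-25,0,95,-1],
  [0,0,0,-10,0,92,-1],
  [0,0,0,5,0,90,-1],
  [0,0,0,20,0,90,-1],
  [0,0,0,30,0,90,-1],
  [0,0,0,30,0,90,-1],
  [0,0,0,30,0,60,-1],
  [0,0,0,30,0,20,-1],
  [0,0,0,30,0,0,-1],
  [0,0,0,30,0,0,-1],
])

```text
time_s: 23.25
ee_pos: [649.9, 50.1, 294.1]
ee_rot: [179.9, 0.5, 168.5]
force: [0.5, -0.1, 0.5]
gripper_width: 0.5
gripper_force: 0.0
```

Run:
```python
from h import *
b=np.load('box.npz');P=lambda x,z,y=0,a=168.5:([*(b['r']@[x,y]+b['t']),z],[180,0,a])
cmd=P(90,290)
print(relmove(cmd,P(-6,290,136)),P(-6,100,136),state()['time_s'],state()['ee_pos'])
```

```text
(array([0., 0., 0.]), array([ 95.9, 136. ,   0. ])) ([np.float64(580.6637905062744), np.float64(203.04702257891256), 100], [180, 0, 168.5]) 23.25 [649.94795234  50.1103353  294.14897977]
```

Call:
carry_out([
  [0,0,0,96,136,0,-1],
  [0,0,0,96,136,0,-1],
  [0,0,0,96,136,0,-1],
  [0,0,0,96,136,0,-1],
  [0,0,0,96,136,150,-1],
  [0,0,0,96,136,150,-1],
  [0,0,0,96,136,150,-1],
  [0,0,0,96,136,150,-1],
  [0,0,0,96,136,150,-1],
  [0,0,0,96,136,150,-1],
  [0,0,0,96,136,150,-1],
])

```text
time_s: 24.35
ee_pos: [583.1, 203.0, 143.0]
ee_rot: [179.8, 0.3, 168.5]
force: [0.1, 0.9, -0.4]
gripper_width: 0.4
gripper_force: 0.0
```

Run:
```python
from h import *
s=state();print(s['ee_pos'])
cv2.imwrite('pics/w5.png',cv2.resize(grab_frame('scene')[100:340,250:570],(800,600))[:,:,::-1])
```

```text
[583.09539446 202.95067261 143.00282482]
```

View pics/w5.png

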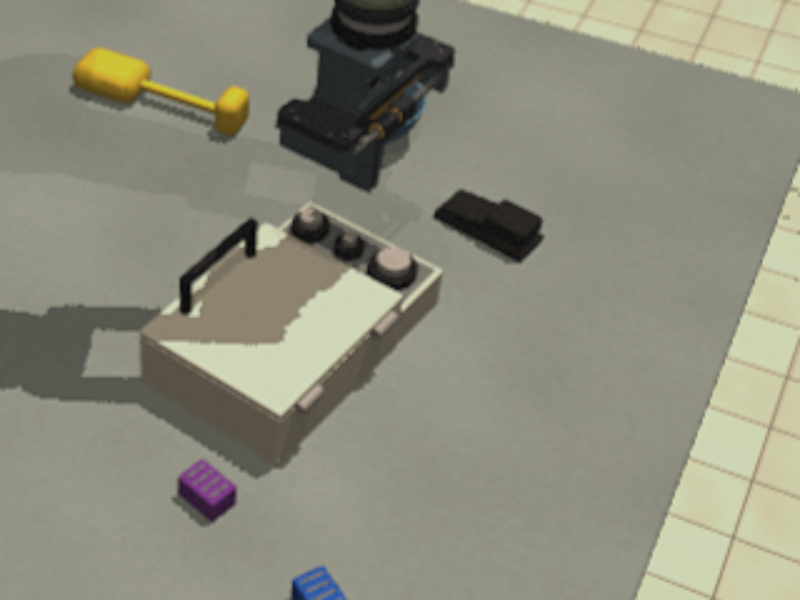

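The lid is shut and all buttons are up. I press the small one now.

Call:
carry_out([
  [0,0,0,0,0,30,-1],
  [0,0,0,0,0,55,-1],
  [0,0,0,0,0,68,-1],
  [0,0,0,0,0,72,-1],
  [0,0,0,0,0,75,-1],
  [0,0,0,0,0,78,-1],
  [0,0,0,0,0,79,-1],
  [0,0,0,0,0,79,-1],
  [0,0,0,0,0,79,-1],
])

```text
time_s: 25.3
ee_pos: [581.2, 202.4, 65.9]
ee_rot: [179.9, 0.1, 168.5]
force: [-8.2, -3.3, 20.4]
gripper_width: 0.5
gripper_force: 10.5
```

Run:
```python
from h import *
s=state();print(s['ee_pos'],s['force'],s['torque'])
a=cv2.resize(grab_frame('scene')[150:250,320:440],(600,500))
cv2.imwrite('pics/w6.png',a[:,:,::-1])
s=state();print(s['ee_pos'],s['force'],s['torque'])
```

```text
[581.15415365 202.44608211  65.93480308] [-8.24916935 -3.31471879 20.37018897] [-4.97055757e-01  1.67196539e+00 -1.75418685e-04]
[581.13810802 202.48030408  65.95101138] [-8.7499899  -3.00226436 20.96026592] [-0.58549548  1.6256702   0.0175764 ]
```

View pics/w6.png

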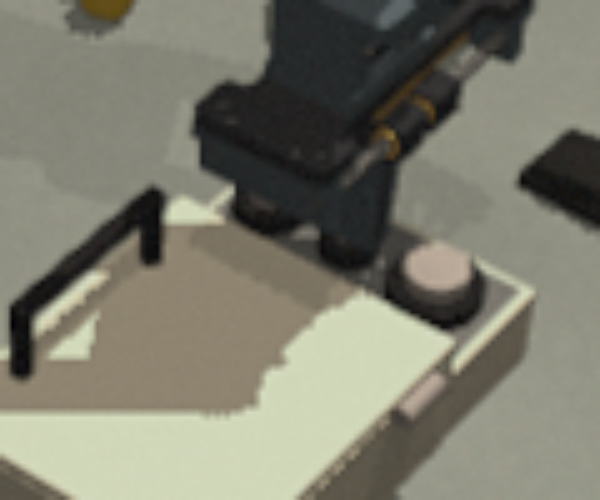

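Call:
carry_out([
  [0,0,0,0,0,-3,-1],
  [0,0,0,0,0,-3,-1],
  [0,0,0,0,0,-3,-1],
])

```text
time_s: 25.65
ee_pos: [581.9, 202.8, 66.2]
ee_rot: [179.9, 0.1, 168.5]
force: [-3.3, -0.9, 10.5]
gripper_width: 0.2
gripper_force: 5.1
```

Call:
carry_out([
  [0,0,0,0,0,-3,-1],
  [0,0,0,0,0,-3,-1],
  [0,0,0,0,0,-3,-1],
])

```text
time_s: 25.95
ee_pos: [581.9, 202.8, 67.6]
ee_rot: [179.9, 0.1, 168.5]
force: [-1.0, -1.0, 4.4]
gripper_width: 0.2
gripper_force: 2.0
```

Call:
carry_out([
  [0,0,0,0,0,-2,-1],
  [0,0,0,0,0,-2,-1],
  [0,0,0,0,0,-2,-1],
])

```text
time_s: 26.25
ee_pos: [581.9, 202.8, 69.1]
ee_rot: [179.9, 0.1, 168.5]
force: [0.4, -0.3, 3.7]
gripper_width: 0.6
gripper_force: 1.6
```

Call:
carry_out([
  [0,0,0,0,0,-2,-1],
  [0,0,0,0,0,-2,-1],
  [0,0,0,0,0,-2,-1],
])

```text
time_s: 26.55
ee_pos: [581.4, 202.7, 70.9]
ee_rot: [180.0, 0.0, 168.5]
force: [1.7, -0.1, 2.4]
gripper_width: 0.4
gripper_force: 1.0
```

The force curve (20 N at a firm stop at z 66, falling off like a spring above) shows the small button was fully down. Medium next.

Call:
carry_out([
  [0,0,0,0,0,-30,-1],
  [0,0,0,0,0,-30,-1],
  [0,0,0,48,0,-30,-1],
  [0,0,0,48,0,-30,-1],
  [0,0,0,48,0,-30,-1],
  [0,0,0,48,0,-12,-1],
  [0,0,0,48,0,-3,-1],
  [0,0,0,48,0,1,-1],
  [0,0,0,48,0,5,-1],
  [0,0,0,48,0,8,-1],
  [0,0,0,48,0,10,-1],
  [0,0,0,48,0,10,-1],
  [0,0,0,48,0,10,-1],
])

```text
time_s: 27.85
ee_pos: [534.2, 211.9, 65.8]
ee_rot: [180.0, 0.1, 168.5]
force: [-9.9, -4.4, 29.6]
gripper_width: 0.6
gripper_force: 14.9
```

Call:
carry_out([
  [0,0,0,0,0,-20,-1],
  [0,0,0,0,0,-40,-1],
  [0,0,0,0,0,-40,-1],
  [0,0,0,-50,0,-40,-1],
  [0,0,0,-100,0,-40,-1],
  [0,0,0,-100,0,-40,-1],
  [0,0,0,-100,0,-40,-1],
  [0,0,0,-100,0,-22,-1],
  [0,0,0,-100,0,-13,-1],
  [0,0,0,-100,0,-9,-1],
  [0,0,0,-100,0,-5,-1],
  [0,0,0,-100,0,-2,-1],
  [0,0,0,-100,0,0,-1],
  [0,0,0,-100,0,0,-1],
  [0,0,0,-100,0,0,-1],
])

```text
time_s: 29.35
ee_pos: [630.7, 192.3, 66.0]
ee_rot: [180.0, -0.0, 168.5]
force: [-10.0, -1.5, 23.8]
gripper_width: 0.4
gripper_force: 11.9
```

Call:
carry_out([
  [0,0,0,0,0,-20,-1],
  [0,0,0,0,0,-60,-1],
  [0,0,0,0,0,-110,-1],
  [0,0,0,0,0,-160,-1],
  [0,0,0,0,0,-200,-1],
  [0,0,0,0,0,-200,-1],
  [0,0,0,0,0,-200,-1],
  [0,0,0,0,0,-200,-1],
])

```text
time_s: 30.15
ee_pos: [631.3, 192.1, 259.5]
ee_rot: [-179.9, -0.1, 168.5]
force: [-0.6, -0.9, -0.4]
gripper_width: 0.3
gripper_force: 0.0
```

Run:
```python
from h import *
a=cv2.resize(grab_frame('scene')[100:400,200:520],(640,600))
cv2.imwrite('pics/w7.png',a[:,:,::-1])
```

```text
(no output)
```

View pics/w7.png

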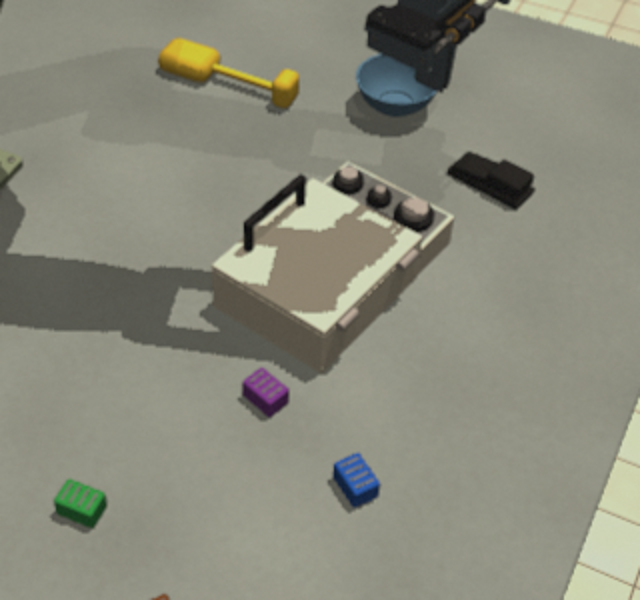

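The lid is shut, the buttons at (347,177), (379,194) and (414,210) are up, and no white blocks remain outside. Handing in.

```bash
python3 -c "
from workcell import workorder
print(workorder.job_done())"
```

```text
the job is handed in; nothing more can be done
None
```

I opened the lid, put all three white cartridges side by side in the tray, shut the lid, pressed the small, medium and large buttons down in that order, and handed the job in at about 30 s; no verdict was returned.

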